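# Put the thin glass lamp cover away in the parts organiser

## Task

Two white opal-glass lamp covers stand on the workshop bench; stand the taller one, rim down as it is now, in the empty padded bin of the blue parts organiser and let go of it. The glass is thin: squeeze it with no more than about 12 newtons, lower it softly onto the pad before you let go, do not drop it, and never let it topple. Leave the shorter cover standing where it is.

Things in the scene. Friction and masses are not known exactly. Their poses are not given: they have to be found in the camera images.
- tall_cover_center (a point): Centre, half-way up (55 mm above the underside), of the taller cover: white opal glass, like an upturned tumbler, 110 mm tall, loose. Straight side 56 mm across from 15 to 90 mm up; 60 mm rim collar at the foot; z axis up. 0.11 to 0.21 kg; a grip of 5 to 10 N holds it, over 15 N per finger breaks it, as does a landing or press over 30 N.
- short_cover_center (a point): Centre, half-way up (35 mm above the underside), of the shorter glass cover: same shape and diameter, but 70 mm tall. It stands on the bench on either side of the taller one and is not to be moved.
- pad_top (a point): Centre of the top of the firm grey felt pad, 86 x 86 x 4 mm, that lines the empty bin, one of the three front bins. It lies 8 mm above the bench; the cover's underside rests on it. Bin 90 x 90 mm inside; its walls, 4 mm thick, rise 20 mm above this point. x and y axes along the bin's sides. Things in the other two front bins are about as low as the walls.
- organiser: Open blue parts organiser with black ends, fixed, 172 x 326 mm, 30 mm high. Origin on the bench under the middle of the middle front bin; y runs along the row of three large front bins (centres 94 mm apart); x points to the rear row of five small bins of screws, 79 mm behind.
There are look-alikes about, which are no part of the job. Leave any black look-alike of the part that bears tall_cover_center alone. Of the things that look like the part that bears pad_top, take the one that is farthest to the robot's right at the start.

How it is judged:
On the way:
1. the taller cover, still held, is lowered into the padded bin to within 12 mm of the pad (contact force between the fingers and tall_cover above 0.5 N and horizontal distance between tall_cover_center and pad_top below 0.03 m and z of tall_cover_center in the frame of pad_top below 0.067 m), for 0.1 s.
At the end, for the whole second after the job is handed in: The taller cover stands at rest on the pad of the empty bin, rim down and upright within 10 degrees, its centre within 22 mm of the pad's centre (anywhere between the bin's walls) and 55 mm (within 6 mm) above the pad's top; the shorter cover is within 20 mm of where it started (horizontal distance between tall_cover_center and pad_top below 0.022 m and z of tall_cover_center in the frame of pad_top between 0.049 and 0.061 m and angle between tall_cover_center's own z axis and vertical below 0.17 rad and linear speed of tall_cover below 0.02 m/s and distance of short_cover_center from where it was at the start of the episode below 0.02 m); the robot touches nothing.
It fails at once if the taller cover is squeezed harder than 15 N by a finger (contact force between the fingers and tall_cover above 30 N).
It fails at once if the taller cover lands on or is pressed onto the organiser with more than 30 N (contact force between tall_cover and pad above 30 N or contact force between tall_cover and organiser above 30 N).
It fails at once if the taller cover is tipped more than 35 degrees (angle between tall_cover_center's own z axis and vertical above 0.61 rad).
It fails at once if the shorter cover is moved by 20 mm or more (distance of short_cover_center from where it was at the start of the episode above 0.02 m).
It also fails if it takes over 38 s, if anything falls off the work surface, if the arm or the gripper's body presses on something with over 40 N, if the wrist force passes 120 N, or if a joint passes its speed limit or range.

## Robot

A 7-joint arm with a two-finger parallel gripper is mounted at the origin on the work surface. World frame = base frame: x ahead of the robot, y to its left, z up, the work surface at z = 0. Lengths are in m, angles in rad, forces in N, time in s.
With the tool pointing down it reaches from about 0.425 to 0.875 m from the base axis. Payload 4.7 kg.
Tool frame: the origin (TCP) lies at the very end of the fingers, on their centre line; the grasp point (between the pads) lies 19 mm behind it; z points along the fingers, y is the direction in which the jaws open and shut (so a half turn about z gives the same grasp; the last joint's range is limited). The gripper opens to 87 mm and grips with 3 to 60 N. Pads are 19 mm wide; open, the fingers measure 117 mm over their backs; the gripper's body (75 mm by 190 mm) begins 51 mm behind the grasp point.
Start: joints at [1.327, 0.321, -0.07, 1.45, 0.023, 1.371, -0.057], TCP at [0.166, -0.629, 0.197] pointing down, gripper open.
Joint ranges: [-2.86, 2.86], [-0.3, 2.09], [-1.38, 1.24], [0.06, 2.45], [-1.56, 4.7], [0.09, 2.05], [-2.69, 2.69]. Speed limits (rad/s): [2.57, 2.57, 3.14, 3.14, 3.14, 3.14, 3.14].

## Interface

Orientations are given as a rotation vector (axis times angle).
In Python, from bench import * gives the robot as it stands.
- The arm moves only by the shell command python3 -m jog 'ROWS' [OPENING] [FORCE]. ROWS is JSON, a list of rows, each a list of 4 numbers: the shift along the world's x, y, z in mm, then the turn about the world's z in rad. In form: [[x, y, z, twist], ...]. A call has exactly 8 rows; each row is the pose to reach, as a shift and turn from the pose commanded when the call began; what a row does not reach only later rows make up. A row lasts 1/8 s, in which the tool goes at most 62.5 mm and 10.7 degrees, less where a joint would pass 70% of its speed; a pose out of reach is approached as far as the arm can. A call with a gripper value outside its range is refused whole. OPENING is the opening, from -1 (shut) to 1 (fully open), set as the call begins (- or left out, the last holds). The fingers move at their own pace and stop on an object; FORCE is the grip in N (left out, the last holds). Time passes only in rows, so rows that repeat a pose let the fingers close, or fill a call up. It gives the time, the measured TCP pose, the force and the opening at its end, in the units of the state.
- get_state(): the state, without advancing time (a new reading comes with each control period).
- get_image(name): name is "scene" or "side" or "wrist"; returns a dict with "image" (420x560x3 uint8, red, green, blue), "fx", "fy", "cx", "cy" (pixels), "position" and "rotation" of the camera in the world; the wrist camera has in their place "tool_from_camera" (4x4, takes a point from camera to tool coordinates, whose origin is the TCP and whose axes are the flange's). Camera axes: x right, y down, z forward; pixel columns grow to the right and rows downward; lengths in m; the calibration is good to about 2 mm. A picture is of the moment at which its call begins: read the wrist's pose just before it. There is no depth.
- close_job(): hands the job in, once; it reports no verdict.
The state is a dict: "time": time; "joint_positions": joint angles; "qd": joint speeds; "joint_torque": joint torques, N m; "position": TCP position; "tool_rot": TCP orientation; "ft_force": force on the tool from outside, world axes, zero at the start; "torque": the same for the moment, N m; "grip_width": opening from 0.0 (shut) to 1.0 (fully open).
Only numpy, scipy, OpenCV 4.12 (cv2) and the standard library are available. Lean on these libraries where they do the work, as an engineer would, in place of code of your own. Each camera call takes 0.05 s, during which the arm holds its last target. There are 200 camera calls.

## Working session

There is one attempt and no reset: what is moved stays moved. The work goes in short steps, Python scripts to look and compute and a shell command to move; the robot and the scene stay as the last step left them, time stands still between calls to the robot, and variables do not carry over. Pictures are saved under pics/ and viewed, about 8 in all and at most 12, crops included, and the job is handed in when it is done.

```bash
mkdir -p pics
cat > h.py <<'E'
from bench import *
import numpy as np, cv2
from scipy.spatial.transform import Rotation as R
def shot(name,fn=None):
    s=get_state(); d=get_image(name)
    if name=="wrist":
        T=np.eye(4);T[:3,:3]=R.from_rotvec(s["tool_rot"]).as_matrix();T[:3,3]=s["position"]
        M=T@np.array(d["tool_from_camera"])
        d["position"],d["rotation"]=M[:3,3],M[:3,:3]
    d["position"]=np.array(d["position"]);d["rotation"]=np.array(d["rotation"])
    if d["rotation"].shape!=(3,3): d["rotation"]=R.from_rotvec(d["rotation"]).as_matrix()
    if fn: cv2.imwrite("pics/"+fn,d["image"][:,:,::-1])
    return d
def plane(d,u,v,z):
    r=d["rotation"]@np.array([(u-d["cx"])/d["fx"],(v-d["cy"])/d["fy"],1])
    p=d["position"]; return p+r*(z-p[2])/r[2]
def proj(d,P):
    c=d["rotation"].T@(np.array(P)-d["position"]); return d["fx"]*c[0]/c[2]+d["cx"],d["fy"]*c[1]/c[2]+d["cy"]
E
python3 - <<'E'
from h import *
import pickle
D={n:shot(n,n+"0.png") for n in("scene","side","wrist")}
pickle.dump(D,open("d0.pkl","wb"))
for n,d in D.items(): print(n,d["position"].round(3),d["rotation"].round(2).tolist(),d["fx"])
print(get_state())
E
```

```text
scene [ 1.37  -0.037  0.879] [[0.11, 0.67, -0.74], [0.99, -0.07, 0.09], [0.01, -0.74, -0.67]] 527.0430459995605
side [0.097 0.714 0.778] [[-0.85, -0.38, 0.37], [-0.53, 0.59, -0.61], [0.01, -0.71, -0.7]] 413.9106677453061
wrist [ 0.241 -0.609  0.385] [[0.25, -0.93, -0.27], [-0.97, -0.24, -0.07], [-0.0, 0.28, -0.96]] 296.8826267095954
{'time': 0.15, 'joint_positions': array([ 1.32712409,  0.32163632, -0.07011932,  1.45137504,  0.02257273,
        1.37079424, -0.0568995 ]), 'qd': array([-0.00094509, -0.00079976, -0.0010585 , -0.00219448,  0.00115324,
       -0.00018709, -0.0003769 ]), 'joint_torque': array([-8.08617642e-05, -4.91791964e+01, -4.04624641e-01, -3.12875962e+01,
       -6.39099930e-02,  4.04896319e-02,  7.40277028e-05]), 'position': array([ 0.16557385, -0.6280981 ,  0.19613361]), 'tool_rot': array([-3.11412914e+00, -4.03687372e-01,  3.61918136e-04]), 'ft_force': array([ 0.29228204, -0.12839682,  0.76985374]), 'torque': array([-0.01036568,  0.03994542, -0.01140403]), 'grip_width': 0.9997885809958027}
```

View pics/scene0.png

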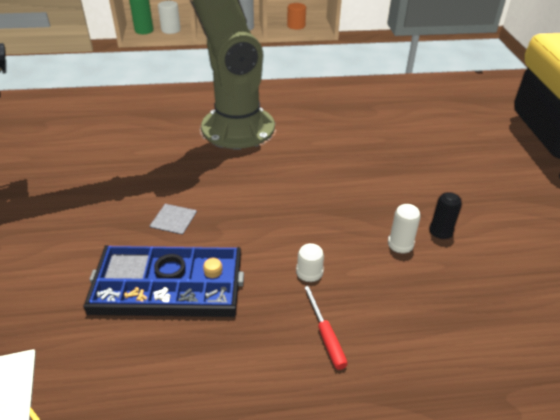

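View pics/side0.png

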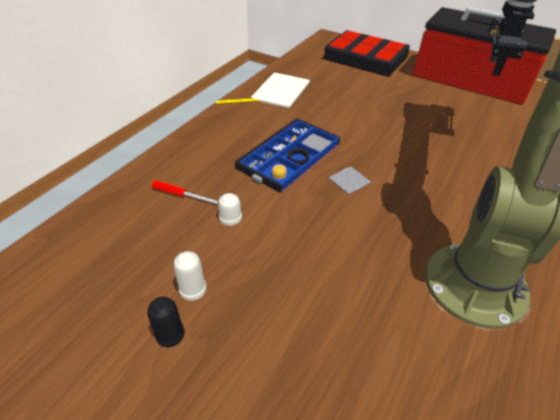

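The scene view shows the tall white cover at about (404,228), the short one at (310,262), and a black look-alike at (445,215). The padded bin is at (127,266), with a loose look-alike pad at (174,218). The side view agrees: tall cover at (189,275), short cover at (230,209), bin pad at (316,143).

Run:
```python
from h import *
import pickle
D=pickle.load(open("d0.pkl","rb"))
seeds={"tall":{"scene":(404,228),"side":(189,275)},"short":{"scene":(310,262),"side":(230,209)}}
def blob(d,u,v,kind):
    hsv=cv2.cvtColor(d["image"],cv2.COLOR_RGB2HSV)
    m=((hsv[...,1]<70)&(hsv[...,2]>(120 if kind=="w" else 90))).astype(np.uint8)
    n,l,s,c=cv2.connectedComponentsWithStats(m,connectivity=4)
    k=l[v,u]; return s[k],c[k],(l==k).astype(np.uint8)
for o,hz in(("tall",.055),("short",.035)):
    for n,(u,v) in seeds[o].items():
        s,c,m=blob(D[n],u,v,"w"); cx,cy=s[0]+s[2]/2-.5,s[1]+s[3]/2-.5
        print(o,n,s,c.round(1),"centroid",plane(D[n],*c,hz).round(4),"rect",plane(D[n],*cv2.minAreaRect(cv2.findNonZero(m))[0],hz).round(4))
for n,(u,v) in {"scene":(127,266),"side":(316,143)}.items():
    s,c,m=blob(D[n],u,v,"g"); p=cv2.findNonZero(m)
    print("pad",n,s,c.round(1),plane(D[n],*c,.012).round(4)); 
    b=cv2.boxPoints(cv2.minAreaRect(p)); 
# organiser end corners, front edge (scene): top at z=.03
d=D["scene"]; hsv=cv2.cvtColor(d["image"],cv2.COLOR_RGB2HSV)
m=((hsv[...,0]>105)&(hsv[...,0]<130)&(hsv[...,1]>120)&(hsv[...,2]>60)).astype(np.uint8)
n,l,s,c=cv2.connectedComponentsWithStats(m[200:330,60:280]); 
cs=cv2.findNonZero(m[200:330,60:280]); q=cv2.approxPolyDP(cv2.convexHull(cs),8,True)[:,0]+[60,200]
for a in q: print(a,plane(d,*a,.03).round(3))
```

```text
tall scene [ 388  204   33   49 1184] [404.1 228. ] centroid [0.5403 0.3512 0.055 ] rect [0.539  0.3506 0.055 ]
tall side [ 174  251   32   50 1216] [189.3 275.3] centroid [0.5333 0.358  0.055 ] rect [0.5334 0.3575 0.055 ]
short scene [296 243  28  39 899] [309.9 262.3] centroid [0.6051 0.1253 0.035 ] rect [0.6042 0.1246 0.035 ]
short side [184 192  58  34 780] [224.6 207.1] centroid [0.6105 0.1345 0.035 ] rect [0.6334 0.1555 0.035 ]
pad scene [105 254  43  24 876] [126.2 265.9] [ 0.5541 -0.2744  0.012 ]
pad side [303 134  28  17 289] [316.2 141.8] [ 0.5618 -0.2771  0.012 ]
[236 249] [ 0.544 -0.032  0.03 ]
[230 304] [ 0.697 -0.052  0.03 ]
[ 89 302] [ 0.663 -0.334  0.03 ]
[108 247] [ 0.509 -0.315  0.03 ]
```

```bash
python3 - <<'E'
from h import *
import pickle
D=pickle.load(open("d0.pkl","rb"))
for n,(u,v) in {"scene":(445,216),"side":(167,322)}.items(): print("black",plane(D[n],u,v,.055).round(3))
E
python3 -m jog '[[50,40,63,0.15],[100,80,63,0.3],[150,120,63,0.45],[200,160,63,0.6],[244,195,63,0.75],[284,228,63,0.9],[284,228,63,1.05],[284,228,63,1.2]]' 1 8
python3 -m jog '[[10,60,0,0.1],[20,120,0,0.1],[30,180,0,0.1],[40,240,0,0.1],[50,300,0,0.1],[60,360,0,0.1],[65,420,0,0.1],[70,480,0,0.1]]'
python3 -m jog '[[0,60,0,0],[0,120,0,0],[0,180,0,0],[0,210,0,0],[0,210,0,0],[0,210,0,0],[0,210,0,0],[0,210,0,0]]'
python3 - <<'E'
from h import *
s=get_state();print(s["time"],s["position"],R.from_rotvec(s["tool_rot"]).as_matrix().round(2),s["joint_positions"].round(2))
d=shot("wrist","w1.png"); print(proj(d,[.537,.354,.11]),proj(d,[.537,.354,0]))
import pickle;pickle.dump(d,open("w1.pkl","wb"))
E
```

```text
black [0.51  0.459 0.055]
black [0.497 0.467 0.055]
time: 1.15
position: [0.4511, -0.3987, 0.2596]
tool_rot: [-2.334, -2.102, -0.001]
ft_force: [-1.2, -1.5, -0.2]
grip_width: 0.999
time: 2.15
position: [0.5195, 0.0812, 0.2599]
tool_rot: [2.236, 2.206, -0.0]
ft_force: [0.4, -1.4, -0.9]
grip_width: 1.005
time: 3.15
position: [0.5203, 0.288, 0.2601]
tool_rot: [2.238, 2.204, -0.0]
ft_force: [0.3, -1.1, 0.1]
grip_width: 1.003
3.15 [0.52029027 0.28800245 0.26009961] [[ 0.02  1.    0.  ]
 [ 1.   -0.02 -0.  ]
 [-0.    0.   -1.  ]] [ 0.21  0.3  -0.94  1.47  0.24  1.49 -0.74]
(np.float64(289.83323355647366), np.float64(133.89882754068074)) (np.float64(286.4373005808431), np.float64(131.44147226608303))
```

View pics/w1.png

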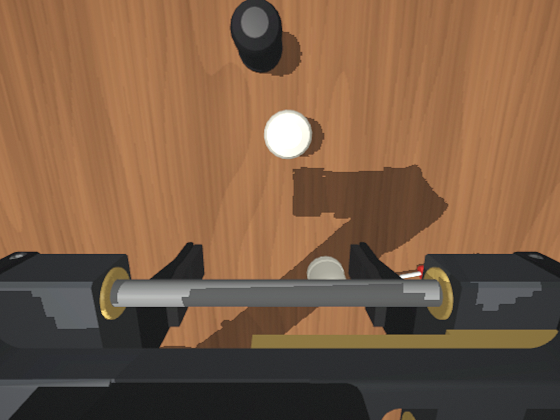

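Looking straight down, the wrist view shows the tall cover at (288,134) and the black one at (260,35). I'll measure it and descend.

Run:
```python
from h import *
import pickle
d=pickle.load(open("w1.pkl","rb"))
hsv=cv2.cvtColor(d["image"],cv2.COLOR_RGB2HSV)
m=((hsv[...,1]<60)&(hsv[...,2]>140)).astype(np.uint8)
n,l,s,c=cv2.connectedComponentsWithStats(m); k=l[134,288]; print(s[k],c[k])
print(plane(d,*c[k],.09).round(4),plane(d,*c[k],.03).round(4), get_state()["position"])
```

```text
[ 264  110   48   49 1835] [287.29482289 133.91989101]
[0.5349 0.3534 0.09  ] [0.5371 0.3514 0.03  ] [0.52017484 0.28829676 0.26013875]
```

```bash
python3 -m jog '[[8,32,0,0],[16,64,0,0],[16,64,-50,0],[16,64,-100,0],[16,64,-140,0],[16,64,-170,0],[16,64,-190,0],[16,64,-204,0]]' 
python3 -m jog '[[0,0,0,0],[0,0,0,0],[0,0,0,0],[0,0,0,0],[0,0,0,0],[0,0,0,0],[0,0,0,0],[0,0,0,0]]' 0.3 8
python3 -m jog '[[0,0,0,0],[0,0,0,0],[0,0,0,0],[0,0,0,0],[0,0,0,0],[0,0,0,0],[0,0,0,0],[0,0,0,0]]' -1 8
```

```text
time: 4.2
position: [0.536, 0.3532, 0.0554]
tool_rot: [2.236, 2.206, 0.0]
ft_force: [0.7, -0.5, 0.2]
grip_width: 0.999
time: 5.2
position: [0.5356, 0.3535, 0.0559]
tool_rot: [-2.236, -2.207, 0.0]
ft_force: [-1.4, 0.1, 0.7]
grip_width: 0.652
time: 6.2
position: [0.5357, 0.3535, 0.056]
tool_rot: [2.236, 2.207, 0.0]
ft_force: [-0.9, 0.4, -0.2]
grip_width: 0.638
```

Gripped: the opening is about 55.5 mm. Lifting gently, then carrying.

```bash
python3 -m jog '[[0,0,5,0],[0,0,12,0],[0,0,25,0],[0,0,45,0],[0,0,65,0],[0,0,85,0],[0,0,100,0],[0,0,100,0]]'
python3 - <<'E'
from h import *
s=get_state();print(s["time"],s["position"],s["ft_force"].round(1)); d=shot("side","s1.png")
E
```

```text
time: 7.2
position: [0.5364, 0.3541, 0.1577]
tool_rot: [2.235, 2.206, 0.004]
ft_force: [-0.1, 0.6, -2.3]
grip_width: 0.636
7.2 [0.53637524 0.35411547 0.15767909] [-0.1  0.6 -2.3]
```

View pics/s1.png

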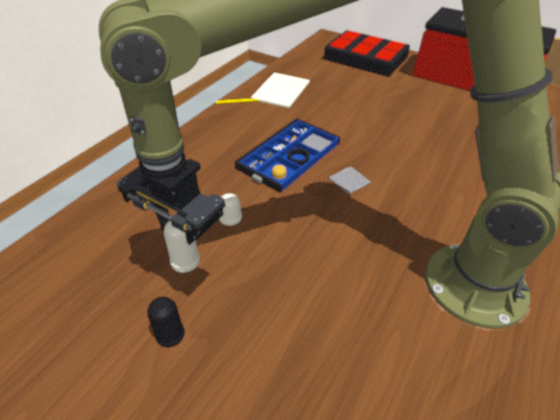

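Lift is good: the cover hangs upright and the bench below is clear. I'll carry it past the bin so the wrist camera can look at the pad.

```bash
python3 -m jog '[[0,-10,20,0],[-5,-30,40,0],[-15,-65,60,0],[-25,-105,60,0],[-30,-150,60,0],[-30,-195,60,0],[-30,-240,60,0],[-30,-285,60,0]]' 
python3 -m jog '[[0,-45,0,0],[5,-90,0,0],[15,-135,0,0],[25,-180,0,0],[35,-225,0,0],[45,-270,0,0],[45,-315,0,0],[45,-355,0,0]]' 
python3 -m jog '[[0,-30,0,0],[0,-50,0,0],[0,-65,0,0],[0,-75,0,0],[0,-75,0,0],[0,-75,0,0],[0,-75,0,0],[0,-75,0,0]]'
python3 - <<'E'
from h import *
s=get_state();print(s["time"],s["position"],s["ft_force"].round(1),R.from_rotvec(s["tool_rot"]).as_matrix().round(3),s["joint_positions"].round(2)); d=shot("wrist","w2.png")
import pickle;pickle.dump(d,open("w2.pkl","wb"));print(proj(d,[.556,-.275,.012]))
E
```

```text
time: 8.25
position: [0.5053, 0.0664, 0.2167]
tool_rot: [2.235, 2.206, -0.0]
ft_force: [0.3, 0.4, -2.1]
grip_width: 0.639
time: 9.25
position: [0.5499, -0.2888, 0.2164]
tool_rot: [-2.237, -2.206, 0.0]
ft_force: [-0.3, -0.4, -1.8]
grip_width: 0.64
time: 10.25
position: [0.5509, -0.361, 0.2161]
tool_rot: [2.235, 2.208, 0.0]
ft_force: [-0.1, 0.5, -1.3]
grip_width: 0.643
10.25 [ 0.55085774 -0.36101809  0.21614985] [-0.1  0.5 -1.3] [[ 0.012  1.     0.   ]
 [ 1.    -0.012 -0.   ]
 [-0.     0.    -1.   ]] [ 0.97  0.39 -0.58  1.38  0.21  1.43  0.39]
(np.float64(278.95384206687436), np.float64(116.37842510695991))
```

View pics/w2.png

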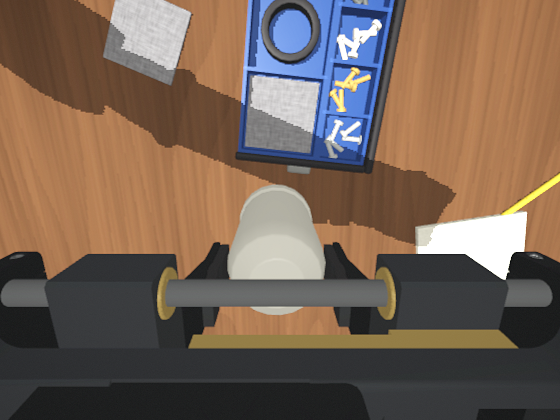

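The wrist view shows the pad in the end bin with corners at about (252,74), (319,81), (313,152) and (246,145). The cover is held symmetrically at columns 230–323.

Run:
```python
from h import *
import pickle
d=pickle.load(open("w2.pkl","rb"))
hsv=cv2.cvtColor(d["image"],cv2.COLOR_RGB2HSV)
m=((hsv[...,1]<70)).astype(np.uint8); m=cv2.morphologyEx(m,cv2.MORPH_OPEN,np.ones((5,5)))
m[:,:230]=0;m[:68]=0;m[160:]=0;m[:,325:]=0
n,l,s,c=cv2.connectedComponentsWithStats(m); k=l[110,285]; print(s[k],c[k])
r=cv2.minAreaRect(cv2.findNonZero((l==k).astype(np.uint8))); b=cv2.boxPoints(r); print(r)
print("pad",plane(d,*c[k],.012),plane(d,*r[0],.012)); print([plane(d,*p,.012).round(4) for p in b])
print("expected cover rim", [proj(d,[.551+30e-3*np.cos(a),-.361+.03*np.sin(a),.102]) for a in (0,np.pi/2,np.pi)], get_state()["position"])
```

```text
[ 245   76   74   77 4834] [280.72321059 113.59867604]
((280.6391906738281, 113.81947326660156), (69.35237884521484, 71.5135498046875), 6.20344877243042)
pad [ 0.55826181 -0.27169859  0.012     ] [ 0.55815368 -0.27196118  0.012     ]
[array([ 0.5081, -0.3104,  0.012 ]), array([ 0.5214, -0.2261,  0.012 ]), array([ 0.6054, -0.2356,  0.012 ]), array([ 0.5976, -0.3212,  0.012 ])]
expected cover rim [(np.float64(304.42422093207676), np.float64(199.74614241647654)), (np.float64(275.49801867595147), np.float64(171.6965712786581)), (np.float64(247.39865114856138), np.float64(200.50040872672687))] [ 0.55079653 -0.36120166  0.21613125]
```

The cover's outline differs somewhat from what I predicted, so I'll check for slip or tilt before lowering.

Run:
```python
from h import *
import pickle
w=pickle.load(open("w2.pkl","rb"))["image"][165:330,200:350]
p=get_state()["position"]
out=[cv2.resize(w,(400,440))]
for n in("scene","side"):
    d=shot(n); u,v=map(int,proj(d,[p[0],p[1],p[2]])); print(n,u,v)
    im=d["image"].copy()
    for z in (p[2]-.056,p[2]+.054): print(proj(d,[p[0],p[1],z]), (u-40,v-45))
    h=d["image"][max(0,v-45):v+45,max(0,u-35):u+35]; out.append(cv2.resize(h,(int(440*h.shape[1]/h.shape[0]),440)))
o=np.hstack(out)[:, :]; print(o.shape); o=cv2.resize(o,(800,int(o.shape[0]*800/o.shape[1]))) if o.shape[1]>800 else o
cv2.imwrite("pics/c3.png",o[:,:,::-1])
```

```text
scene 60 196
(np.float64(68.41044072423719), np.float64(217.92249353465888)) (20, 151)
(np.float64(53.2185814121693), np.float64(174.3337704350529)) (20, 151)
side 338 71
(np.float64(336.15727368096356), np.float64(88.94627596935159)) (298, 26)
(np.float64(340.357152516773), np.float64(53.551451279057545)) (298, 26)
(440, 1084, 3)
```

View pics/c3.png

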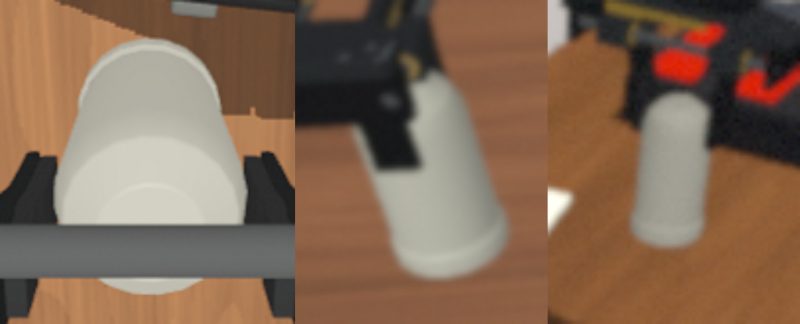

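The crops show the cover about upright and gripped at the expected height, with the foot possibly swung a little toward −y about the jaw axis. I'll move over the bin (+7, +89 mm), stop crisply, and measure the tilt.

```bash
python3 -m jog '[[1,4,0,0],[2,12,0,0],[4,26,0,0],[6,46,0,0],[7,68,0,0],[7,89,0,0],[7,89,0,0],[7,89,0,0]]'
cat > tilt.py <<'E'
from h import *
from scipy.optimize import least_squares, brentq
s=get_state();p=s["position"]; print(s["time"],p.round(4),s["ft_force"].round(1))
w=shot("wrist","w_%d.png"%(s["time"]*100))
hsv=cv2.cvtColor(w["image"],cv2.COLOR_RGB2HSV)
col=w["image"][:,276].astype(int)
def rimpt(th,a,z=0):  # th>0: foot swung to -y
    v=np.array([.03*np.cos(a),.03*np.sin(a),-.075+z]); 
    return p+[0,0,.019]+R.from_rotvec([-th,0,0]).apply(v)
for t in (0,.05,.1,.15,.2): print(t,min(proj(w,rimpt(t,a))[1] for a in np.linspace(0,6.28,60)))
c=int(proj(w,rimpt(0,np.pi/2))[0]); print("col",c); print([(r,tuple(w["image"][r,c].tolist())) for r in range(165,196,1)])
E
python3 tilt.py
```

```text
time: 11.4
position: [0.5575, -0.2735, 0.2161]
tool_rot: [2.236, 2.205, -0.001]
ft_force: [-0.8, -0.3, -2.1]
grip_width: 0.642
11.4 [ 0.5575 -0.2735  0.2161] [-0.8 -0.3 -2.1]
0 182.40125927730054
0.05 186.51177977077396
0.1 190.6674652786817
0.15 194.86505431527763
0.2 199.10163548480884
col 275
[(165, (129, 127, 128)), (166, (131, 128, 129)), (167, (128, 127, 128)), (168, (130, 128, 129)), (169, (131, 130, 129)), (170, (132, 131, 131)), (171, (132, 131, 131)), (172, (131, 130, 130)), (173, (133, 132, 132)), (174, (132, 131, 131)), (175, (132, 132, 131)), (176, (133, 132, 131)), (177, (135, 134, 134)), (178, (135, 134, 133)), (179, (136, 136, 135)), (180, (137, 135, 135)), (181, (131, 130, 129)), (182, (126, 125, 126)), (183, (140, 139, 134)), (184, (175, 173, 160)), (185, (178, 176, 164)), (186, (183, 182, 169)), (187, (201, 199, 186)), (188, (203, 201, 188)), (189, (195, 194, 181)), (190, (178, 176, 163)), (191, (178, 176, 164)), (192, (178, 176, 164)), (193, (179, 177, 165)), (194, (178, 176, 163)), (195, (180, 178, 165))]
```

No tilt: the rim edge is at row 183.5 against 182.4 predicted for upright. My earlier prediction used the wrong rim height. The position is also within 2 mm of the pad centre. Lowering to about 8 mm above the pad.

```bash
python3 -m jog '[[0,1,-15,0],[0,2,-40,0],[0,2,-65,0],[0,2,-90,0],[0,2,-112,0],[0,2,-128,0],[0,2,-137,0],[0,2,-140,0]]' 
python3 -m jog '[[0,0,-1,0],[0,0,-2,0],[0,0,-3,0],[0,0,-4,0],[0,0,-5,0],[0,0,-5,0],[0,0,-5,0],[0,0,-5,0]]'
```

```text
time: 12.45
position: [0.5576, -0.2706, 0.0755]
tool_rot: [-2.236, -2.206, 0.0]
ft_force: [0.3, 0.1, -0.7]
grip_width: 0.639
time: 13.45
position: [0.5577, -0.2705, 0.071]
tool_rot: [2.236, 2.207, 0.0]
ft_force: [-0.3, -0.3, -1.0]
grip_width: 0.64
```

```bash
python3 -m jog '[[0,0,-0.5,0],[0,0,-1,0],[0,0,-1.5,0],[0,0,-2,0],[0,0,-2,0],[0,0,-2,0],[0,0,-2,0],[0,0,-2,0]]'
python3 -m jog '[[0,0,-0.3,0],[0,0,-0.6,0],[0,0,-0.9,0],[0,0,-1,0],[0,0,-1,0],[0,0,-1,0],[0,0,-1,0],[0,0,-1,0]]'
python3 -c "
from h import *
for i in range(4): print(get_state()['ft_force'].round(1),get_state()['position'].round(4))"
```

```text
time: 14.45
position: [0.5577, -0.2705, 0.069]
tool_rot: [2.236, 2.207, 0.0]
ft_force: [-0.7, 0.1, -1.5]
grip_width: 0.643
time: 15.45
position: [0.5577, -0.2705, 0.068]
tool_rot: [2.236, 2.207, 0.0]
ft_force: [0.8, 0.2, -1.3]
grip_width: 0.639
[ 0.8  0.2 -1.3] [ 0.5577 -0.2705  0.068 ]
[ 0.8  0.2 -1.3] [ 0.5577 -0.2705  0.068 ]
[ 0.8  0.2 -1.3] [ 0.5577 -0.2705  0.068 ]
[ 0.8  0.2 -1.3] [ 0.5577 -0.2705  0.068 ]
```

Not yet clearly in contact (force noise is about 1 N), so I'll creep down further.

```bash
python3 -m jog '[[0,0,-0.2,0],[0,0,-0.4,0],[0,0,-0.6,0],[0,0,-0.8,0],[0,0,-1,0],[0,0,-1,0],[0,0,-1,0],[0,0,-1,0]]'
```

```text
time: 16.45
position: [0.5577, -0.2705, 0.067]
tool_rot: [2.236, 2.207, 0.0]
ft_force: [-0.2, 0.3, -1.4]
grip_width: 0.642
```

```bash
python3 -m jog '[[0,0,-0.2,0],[0,0,-0.4,0],[0,0,-0.6,0],[0,0,-0.8,0],[0,0,-1,0],[0,0,-1,0],[0,0,-1,0],[0,0,-1,0]]'
```

```text
time: 17.45
position: [0.5577, -0.2705, 0.066]
tool_rot: [2.236, 2.207, 0.0]
ft_force: [0.4, 0.3, -0.7]
grip_width: 0.636
```

```bash
python3 -m jog '[[0,0,-0.2,0],[0,0,-0.4,0],[0,0,-0.6,0],[0,0,-0.8,0],[0,0,-1,0],[0,0,-1,0],[0,0,-1,0],[0,0,-1,0]]'
```

```text
time: 18.45
position: [0.5577, -0.2706, 0.065]
tool_rot: [2.236, 2.207, 0.0]
ft_force: [-0.3, 0.3, -2.1]
grip_width: 0.644
```

Pad_top itself is 8 mm above the bench, not 12, so contact is due at TCP z ≈ 0.064. Creeping on.

```bash
python3 -m jog '[[0,0,-0.2,0],[0,0,-0.4,0],[0,0,-0.6,0],[0,0,-0.8,0],[0,0,-1,0],[0,0,-1,0],[0,0,-1,0],[0,0,-1,0]]'
```

```text
time: 19.45
position: [0.5577, -0.2706, 0.064]
tool_rot: [2.236, 2.207, 0.0]
ft_force: [-0.4, 0.2, -1.6]
grip_width: 0.64
```

```bash
python3 -m jog '[[0,0,-0.1,0],[0,0,-0.2,0],[0,0,-0.3,0],[0,0,-0.4,0],[0,0,-0.5,0],[0,0,-0.5,0],[0,0,-0.5,0],[0,0,-0.5,0]]'
```

```text
time: 20.45
position: [0.5577, -0.2707, 0.0638]
tool_rot: [2.236, 2.207, -0.0]
ft_force: [-2.9, 0.7, 6.0]
grip_width: 0.638
```

Contact is firm at +6 N, well below the limit. I'll ease up 0.3 mm, open in place, and rise.

```bash
python3 -m jog '[[0,0,0.1,0],[0,0,0.2,0],[0,0,0.3,0],[0,0,0.3,0],[0,0,0.3,0],[0,0,0.3,0],[0,0,0.3,0],[0,0,0.3,0]]'
python3 -m jog '[[0,0,0,0],[0,0,0,0],[0,0,0,0],[0,0,0,0],[0,0,0,0],[0,0,0,0],[0,0,0,0],[0,0,0,0]]' 1
python3 -m jog '[[0,0,10,0],[0,0,25,0],[0,0,50,0],[0,0,80,0],[0,0,120,0],[0,0,150,0],[0,0,180,0],[0,0,180,0]]'
python3 -m jog '[[0,-30,0,0],[0,-60,0,0],[0,-90,0,0],[0,-90,0,0],[0,-90,0,0],[0,-90,0,0],[0,-90,0,0],[0,-90,0,0]]'
python3 - <<'E'
from h import *
w=shot("wrist"); s=shot("scene")
hsv=cv2.cvtColor(w["image"],cv2.COLOR_RGB2HSV)
print(proj(w,[.558,-.271,.118]),proj(w,[.558,-.271,.008]),proj(s,[.606,.127,.035]))
cv2.imwrite("pics/f.png",np.hstack([cv2.resize(w["image"][:260,140:420],(400,371)),cv2.resize(s["image"][150:350,80:440],(400,222)).__class__((371,400,3),np.uint8)*0+cv2.copyMakeBorder(cv2.resize(s["image"][150:350,60:420],(400,222)),0,149,0,0,cv2.BORDER_CONSTANT)])[:,:,::-1])
import pickle
for n,d in(("old",pickle.load(open("d0.pkl","rb"))["scene"]),("new",s)):
    h=cv2.cvtColor(d["image"],cv2.COLOR_RGB2HSV);m=((h[...,1]<70)&(h[...,2]>120)).astype(np.uint8)
    nn,l,st,c=cv2.connectedComponentsWithStats(m,connectivity=4);k=l[262,310];print(n,st[k],c[k])
E
```

```text
time: 21.45
position: [0.5577, -0.2706, 0.0638]
tool_rot: [2.236, 2.207, 0.0]
ft_force: [-1.0, 0.3, 3.9]
grip_width: 0.639
time: 22.45
position: [0.5578, -0.2706, 0.0638]
tool_rot: [2.236, 2.207, 0.0]
ft_force: [0.1, 0.4, -0.4]
grip_width: 1.001
time: 23.45
position: [0.5595, -0.2708, 0.248]
tool_rot: [2.231, 2.203, 0.003]
ft_force: [0.1, -0.5, 0.4]
grip_width: 1.003
time: 24.45
position: [0.5579, -0.36, 0.244]
tool_rot: [2.235, 2.208, 0.0]
ft_force: [-0.7, 0.7, -0.1]
grip_width: 1.001
(np.float64(274.66088067984543), np.float64(111.37499973463332)) (np.float64(275.0050635833686), np.float64(114.6610858316482)) (np.float64(310.7230826010191), np.float64(262.53292309913127))
old [296 243  28  39 899] [309.89877642 262.27030033]
new [296 243  28  39 900] [309.91777778 262.26555556]
```

View pics/f.png

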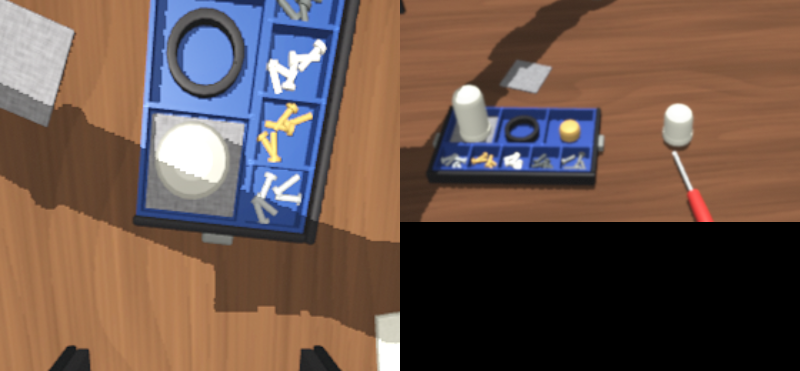

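The cover stands upright on the pad at crop position (191,160), with the pad centre near (195,165). The short cover hasn't moved.

```bash
python3 -c "
from bench import *
print(close_job())"
```

```text
the job is handed in; nothing more can be done
None
```

The taller cover now stands rim down on the pad of the empty bin, and I've let go of it and handed the job in at about 24.5 s of the 38 s allowed. I gripped it at 8 N and crept it down until it touched the pad. The reading at touch was about 6 N upward at the wrist, roughly 8 N on the pad once the cover's weight is counted. I then opened the gripper and backed away.

**Last checks:**
- **Position:** in the last wrist view the cover is upright and within a few mm of the pad centre.
- **Short cover:** its position in the scene picture is unchanged, to within 0.05 pixel.
- **Gripper:** it is open and clear of everything, with only sensor noise (under 1 N) on the wrist.

**Errors along the way:**
- **Tilt scare:** before lowering I thought the foot had swung sideways, but I had used the wrong rim height. With the right height the rim edge was about 1 pixel from where an upright cover would put it.
- **Pad height:** I first took the pad top to be 12 mm above the bench instead of 8 mm. Contact therefore came 4 mm lower than I first expected, but I was already creeping at about 1 mm per second.

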